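# Take a nested spare tote off the stand and stack it over the roses

## Task

The soap roses are packed in the grey tote that stands on the table, and the candle jar of the same order needs a second layer. Take the spare tote out of the one it is nested in on the slanted stand, turn it the way round that makes it stack instead of nest, and set it gently on the tote with the roses so that all four feet sit in the notches of the rim; then stand the candle jar upright in it. Leave the rose tote and the other things where they are and let nothing press on the roses.

Things in the scene. Friction and masses are not known exactly. Their poses are not given: they have to be found in the camera images.
- spare_tote_mid (a point): Spare tote, grey, open-topped, empty, 0.14 to 0.28 kg; point at its centre, 47.5 mm above its underside. 95 mm high; bottom 92 (x) x 132 (y) mm outside, rim 119 x 164. x across it from grip to grip, y along it, z out of its mouth. Starts nested in a like tote fixed on the stand, both leaning 26 degrees to the robot (x to the left, y down the slope); comes out along its z, 2 mm play.
- spare_grip (a point): Middle of the spare tote's grip on its -x side, 61.5 mm out from the tote's middle and 16.5 mm below the rim. A like grip is on the +x side. A grip is a flat bar 10 mm thick (x), 80 mm long (y), 33 mm deep (z), top flush with the rim, both faces parallel to z. On the stand the fixed tote's grip lies right under it, so fingers can reach 30 mm below the rim.
- spare_foot (a point): Seat under one foot of the spare tote: at x -39, y +80, z 8 mm from the centre of its underside. Each end has two stepped feet, 14 mm wide, at x = -39 and +13 mm, the same at both ends. Same frame axes as the tote.
- full_tote: Rose tote: loose, about 0.35 kg, upright on the table, same make as the spare tote; origin at the centre of its underside, same axes. Its x points away from the robot, give or take 20 degrees. A tote facing the same way would nest in it, 33 mm up; turned half round about z, its feet rest in the notches with 3 mm play and it stacks: underside 75 mm, centre 122.5 mm above this origin, straight over it.
- rose_tote_notch (a point): Floor of one shallow notch in an end wall of the rose tote, at x +39, y -78, z 83 mm. Each end wall has two such notches, 20 mm wide, 12 mm deep from the rim, at x = -13 and +39 mm: the seats for stacking.
- rose_tote_slot (a point): Floor of one deep open slot in an end wall of the rose tote, at x -39, y -69, z 29 mm. Each end wall has two, 20 mm wide, at x = -39 and +13 mm, straight above its own feet: here the feet of a tote facing the same way drop through.
- stand: Fixed plywood stand with a slanted board, 200 x 148 mm in plan, cheeks 118 mm high at the back; origin on the table in its middle, 95 mm behind its front edge, its low side to the robot (-x). It carries the fixed tote, whose underside has its centre 5 mm beyond the origin (+x) and 62 mm up. Stand and rose tote may stand left or right, either way.
- jar_mid (a point): The only candle jar: round glass with a metal lid, 56 mm across and 78 mm high over all (lid flush with the sides, above 67 mm), 0.15 to 0.31 kg, standing upright on the table between stand and rose tote; the point is at its centre, 39 mm above its underside. Grip it round the body.
- rose_a: Soap rose in the rose tote, 57 mm across, 36 mm high; origin at its underside.
- rose_b: Soap rose in the rose tote, 59 mm across, 37 mm high; origin at its underside.
- tape: Bystander, to be left alone: pale roll of tape lying flat, 98 x 96 x 25 mm; origin at the centre of its underside.
- stamp: Bystander, to be left alone: wooden hand stamp with a turned handle, standing, 29 x 43 x 75 mm; origin at the centre of its underside.
- spool: Bystander, to be left alone: small ribbon spool lying flat, 70 x 63 x 30 mm; origin at the centre of its underside.
- gift_box: Bystander, to be left alone: small two-part card box, 66 x 88 x 58 mm; origin at the centre of its underside.
- shears: Bystander, to be left alone: pair of scissors lying flat, 87 x 199 x 9 mm; origin at the centre of its underside.
- tape2: Bystander, to be left alone: tall roll of tape lying flat, 96 x 94 x 48 mm; origin at the centre of its underside.
There are look-alikes about, which are no part of the job. Leave any blue or red look-alike of the part that bears jar_mid alone.

How it is judged:
By the outcome, as a careful person would: the job done as asked, in the order asked, and still so for the second after the job is handed in, with the robot touching nothing.
It also fails if it takes over 61 s, if anything falls off the work surface, if the arm or the gripper's body presses on something with over 40 N, if the wrist force passes 120 N, or if a joint passes its speed limit or range.

## Robot

A 6-joint arm with a two-finger parallel gripper is mounted at the origin on a cart in front of the work surface, level with it; the furniture and walls round the work are solid. World frame = base frame: x ahead of the robot, y to its left, z up, the work surface at z = 0. Lengths are in m, angles in rad, forces in N, time in s.
With the tool pointing down it reaches from about 0.35 to 0.775 m from the base axis. Payload 5.5 kg.
Tool frame: the origin (TCP) lies between the finger pads; the fingertips stand manip.tip_extent ahead of it and the grasp point (between the pads) lies 8 mm behind it (manip.tip_extent is the distance from the TCP to the fingertips, in m); z points along the fingers, y is the line along which they close (so a half turn about z gives the same grasp; the last joint's range is limited). The gripper opens to 85 mm and grips with 20 to 120 N. Pads are 22 mm wide; open, the fingers measure 114 mm over their backs; the gripper's body (76 mm by 85 mm) begins 54 mm behind the grasp point. The pads swing forward as they close: fully open they stand 13 mm farther back than shut.
Start: joints at [1.077, 0.313, 0.046, 1.304, 0, 1.431], TCP at [0.199, 0.539, 0.242] pointing down, gripper open.
Joint ranges: [-2.76, 2.76], [-0.86, 1.69], [-1.03, 1.26], [-2.2, 2.34], [-1.47, 1.5], [-3.14, 3.14]. Speed limits (rad/s): [2.57, 2.57, 3.14, 3.14, 3.14, 3.14].

## Interface

Orientations are given as a unit quaternion [w, x, y, z].
In Python, from rig import manip gives the robot as it stands.
- The arm moves only by the tool send_rows, never from a script. Its argument "rows" is one flat list of numbers, 6 for each row, row after row: the shift along the world's x, y, z each as a share of 500 mm, from -1 to 1, then the turn, a rotation vector about the world's x, y, z each as a share of 120 degrees, from -1 to 1. In form: [dx, dy, dz, rx, ry, rz, dx, dy, dz, rx, ry, rz, ...]. A call has 1 to 20 rows; each row is the pose to reach, as a shift and turn from the pose commanded when the call began; what a row does not reach only later rows make up. A row lasts 1/10 s, in which the tool goes at most 50 mm and 8.59 degrees, less where a joint would pass 70% of its speed; a pose out of reach is approached as far as the arm can. A call with a number of a shift or a turn outside -1 to 1 is refused whole. A call with a gripper value outside its range is refused whole. "jaw" is the opening, from -1 (shut) to 1 (fully open), so that 0 is half open, set as the call begins (left out, the last holds). The fingers move at their own pace and stop on an object; "force" is the grip in N (left out, the last holds). Time passes only in rows, so rows that repeat a pose let the fingers close. It gives the time, the measured TCP pose, the force, the opening and the grip force at its end, in the units of the state.
- manip.sense(): the state, without advancing time (a new reading comes with each control period).
- manip.grab_frame(name): name is "side" or "top" or "wrist"; returns a dict with "image" (420x560x3 uint8, red, green, blue), "range_z" (420x560 float32, m along the optical axis (not along the pixel's ray), 0 where there is no reading), "fovy" (degrees; the focal length in pixels is half the picture's height over the tangent of half this angle, whatever the lens; pixels are square), "cx", "cy" (the principal point, pixels), "eye" and "orientation" of the camera in the world; the wrist camera has in their place "mount" (4x4, takes a point from camera to tool coordinates, whose origin is the TCP and whose axes are the flange's). Camera axes: x right, y down, z forward; pixel columns grow to the right and rows downward; lengths in m; the calibration is good to about 2 mm. A picture is of the moment at which its call begins: read the wrist's pose just before it.
- manip.close_job(): hands the job in; it is judged then, once.
The state is a dict: "clock": time; "joint_positions": joint angles; "joint_velocities": joint speeds; "joint_efforts": joint torques, N m; "tool_pos": TCP position; "orientation": TCP orientation; "contact_force": force on the tool from outside, world axes, zero at the start; "ft_torque": the same for the moment, N m; "gripper_width": finger opening in m; "grasp_force": force on a finger pad.
Only numpy, scipy, OpenCV 4.12 (cv2) and the standard library are available. Lean on these libraries where they do the work, as an engineer would, in place of code of your own. Each camera call takes 0.05 s, during which the arm holds its last target. There are 200 camera calls.

## Working session

There is one attempt and no reset: what is moved stays moved. The work goes in short steps, Python scripts to look and compute and a tool call to move; the robot and the scene stay as the last step left them, time stands still between calls to the robot, and variables do not carry over. Pictures are saved under pics/ and viewed, at most 11 in all, crops included, and the job is handed in when it is done.

Besides the shell and the picture viewer there is one more tool, called after ">>>" as a command line: name --argument value ..., lists and objects as JSON in quotes. send_rows: Moves the arm, as the interface text tells. Its arguments: {"type":"object","properties":{"rows":{"type":"array"},"jaw":{"type":"number"},"force":{"type":"number"}},"required":["rows"]}

```bash
ls; mkdir -p pics; cat > h.py <<'E'
import numpy as np, cv2
from rig import manip
from scipy.spatial.transform import Rotation as R
def q2R(q): return R.from_quat([q[1],q[2],q[3],q[0]]).as_matrix()
def frame(n):
    s=manip.sense(); f=manip.grab_frame(n); im=f["image"]; h,w=im.shape[:2]
    fl=h/2/np.tan(np.radians(f["fovy"])/2)
    if n=="wrist":
        T=np.eye(4);T[:3,:3]=q2R(s["orientation"]);T[:3,3]=s["tool_pos"];T=T@np.array(f["mount"]);Rc,e=T[:3,:3],T[:3,3]
    else: Rc=q2R(f["orientation"]) if np.size(f["orientation"])==4 else np.array(f["orientation"]);e=np.array(f["eye"])
    v,u=np.mgrid[0:h,0:w]; d=np.stack([(u-f["cx"])/fl,(v-f["cy"])/fl,np.ones((h,w))],-1)
    P=(d*f["range_z"][...,None])@Rc.T+e
    P[f["range_z"]<=0]=np.nan
    return dict(im=im,P=P,rays=d@Rc.T,e=e,Rc=Rc,fl=fl,cx=f["cx"],cy=f["cy"])
def onplane(F,u,v,z):
    r=F["rays"][int(round(v)),int(round(u))]; return F["e"]+r*(z-F["e"][2])/r[2]
def proj(F,p):
    c=F["Rc"].T@(np.array(p)-F["e"]); return F["fl"]*c[0]/c[2]+F["cx"],F["fl"]*c[1]/c[2]+F["cy"]
def save(F,n,box=None,s=1):
    im=F["im"]
    if box: im=im[box[1]:box[3],box[0]:box[2]]
    im=cv2.resize(im,None,fx=s,fy=s,interpolation=cv2.INTER_CUBIC)
    cv2.imwrite("pics/"+n+".png",im[...,::-1])
E
python3 - <<'E'
from h import *
a=frame("top");b=frame("side")
np.savez("top.npz",**a);np.savez("side.npz",**b)
save(a,"top0",s=1.42);save(b,"side0",s=1.42)
print(a["e"],b["e"],a["Rc"],b["Rc"],manip.tip_extent,manip.sense())
E
```

```text
pics
[ 0.42312315 -0.02610261  1.53912764] [ 0.40419277 -1.31471535  0.86069067] [[-0.0170397  -0.99599187  0.08780575]
 [-0.9998305   0.01636108 -0.00844261]
 [ 0.00697218 -0.08793473 -0.99610184]] [[ 0.99531178 -0.03248864  0.09109857]
 [-0.09502425 -0.50400177  0.85845944]
 [ 0.01802366 -0.86309136 -0.50472611]] 0.011 {'clock': 0.1, 'joint_positions': array([1.07740454e+00, 3.13933836e-01, 4.50774650e-02, 1.30361119e+00,
       2.36190289e-05, 1.43115946e+00]), 'joint_velocities': array([ 1.14826372e-03, -5.67903943e-04,  1.70450957e-03,  1.70375502e-03,
       -6.42336351e-05, -4.86227458e-04]), 'joint_efforts': array([ 1.62685024e-03, -4.81722343e+01,  2.99246246e+01,  1.27291388e-02,
       -1.36856056e-04,  6.24088941e-06]), 'tool_pos': array([0.1990011 , 0.53898823, 0.241487  ]), 'orientation': array([-2.71313259e-04,  1.75956563e-01,  9.84397577e-01, -7.90431753e-04]), 'contact_force': array([0.10801237, 0.85392269, 0.43770363]), 'ft_torque': array([0.02563546, 0.01636708, 0.01575401]), 'grasp_force': 0.0, 'gripper_width': 0.08550898356751463}
```

View pics/top0.png

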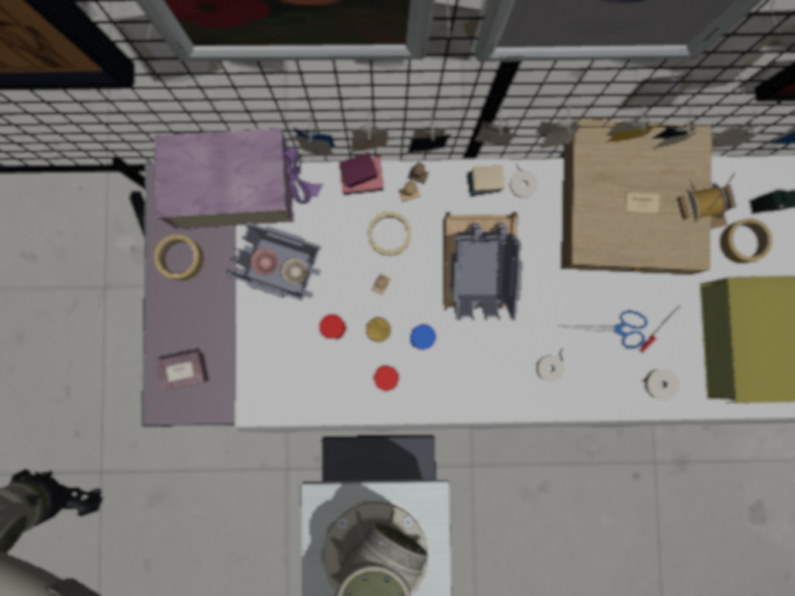

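View pics/side0.png

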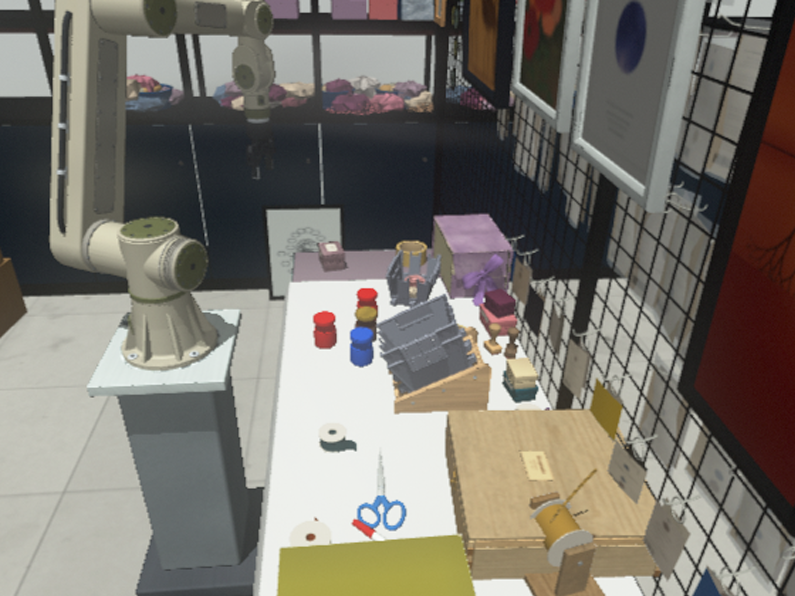

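The top view (at 1.42× scale) shows the rose tote at (273,262), the stand with the spare tote at (483,270), and the jars. The candidates for the candle jar are red (332,326), amber with a metal lid (378,329), blue (422,336) and red (386,378). The description rules out red and blue, so I choose the amber one. I'll check that with a crop while measuring.

```bash
python3 - <<'E'
from h import *
for n in ("top","side"):
    F=dict(np.load(n+".npz")); P=F["P"]; im=F["im"].astype(int)
    z=P[...,2]
    hsv=cv2.cvtColor(F["im"],cv2.COLOR_RGB2HSV)
    print(n,"valid",np.isfinite(z).mean())
    # jar
    m=(np.abs(P[...,0]-0.385)<.1)&(np.abs(P[...,1])<.12)&(z>.05)&(z<.1)
    am=m&(hsv[...,0]>12)&(hsv[...,0]<32)&(hsv[...,1]>60)
    print("jar",am.sum(),np.nanmedian(P[am],0),np.nanmin(P[am],0),np.nanmax(P[am],0))
    # rose tote rim
    m=(P[...,0]>.4)&(P[...,0]<.7)&(P[...,1]>.08)&(P[...,1]<.4)&(z>.078)&(z<.105)&(hsv[...,1]<90)
    pts=P[m][:,:2].astype(np.float32); print("rose",len(pts),cv2.minAreaRect(pts), np.percentile(P[m][:,2],[10,50,90]))
    m=(P[...,0]>.4)&(P[...,0]<.7)&(P[...,1]>-.32)&(P[...,1]<-.06)&(z>.04)
    print("stand",np.nanmin(P[m],0),np.nanmax(P[m],0))
    # spare tote: coordinate along tote z
    t=np.radians(26); zt=np.array([-np.sin(t),0,np.cos(t)])
    s=P[m]@zt; g=hsv[...,1][m]<90
    h=np.histogram(s[g],bins=np.arange(s.min(),s.max(),.005)); print(list(zip(h[1].round(3),h[0])))
F=dict(np.load("top.npz"))
save(F,"c1",(150,140,390,290),3.3)
E
```

```text
top valid 0.995969387755102
jar 152 [ 0.47057171 -0.01056684  0.07800233] [ 0.45265141 -0.03438731  0.06922116] [0.48496634 0.01316168 0.08548794]
rose 484 ((0.5957987308502197, 0.16354818642139435), (0.28104060888290405, 0.15474699437618256), 57.00727844238281) [0.08179621 0.09482888 0.10013816]
stand [ 0.4334586  -0.30148364  0.04004347] [ 0.69998025 -0.07553415  0.2186894 ]
[(np.float64(-0.256), np.int64(2)), (np.float64(-0.251), np.int64(3)), (np.float64(-0.246), np.int64(5)), (np.float64(-0.241), np.int64(6)), (np.float64(-0.236), np.int64(6)), (np.float64(-0.231), np.int64(2)), (np.float64(-0.226), np.int64(19)), (np.float64(-0.221), np.int64(143)), (np.float64(-0.216), np.int64(199)), (np.float64(-0.211), np.int64(40)), (np.float64(-0.206), np.int64(71)), (np.float64(-0.201), np.int64(155)), (np.float64(-0.196), np.int64(63)), (np.float64(-0.191), np.int64(20)), (np.float64(-0.186), np.int64(193)), (np.float64(-0.181), np.int64(679)), (np.float64(-0.176), np.int64(298)), (np.float64(-0.171), np.int64(65)), (np.float64(-0.166), np.int64(84)), (np.float64(-0.161), np.int64(110))
[... 1531 characters left out ...]
)), (np.float64(-0.181), np.int64(53)), (np.float64(-0.176), np.int64(70)), (np.float64(-0.171), np.int64(78)), (np.float64(-0.166), np.int64(79)), (np.float64(-0.161), np.int64(76)), (np.float64(-0.156), np.int64(77)), (np.float64(-0.151), np.int64(131)), (np.float64(-0.146), np.int64(141)), (np.float64(-0.141), np.int64(151)), (np.float64(-0.136), np.int64(145)), (np.float64(-0.131), np.int64(160)), (np.float64(-0.126), np.int64(166)), (np.float64(-0.121), np.int64(202)), (np.float64(-0.116), np.int64(175)), (np.float64(-0.111), np.int64(153)), (np.float64(-0.106), np.int64(173)), (np.float64(-0.101), np.int64(166)), (np.float64(-0.096), np.int64(174)), (np.float64(-0.091), np.int64(231))]
```

View pics/c1.png

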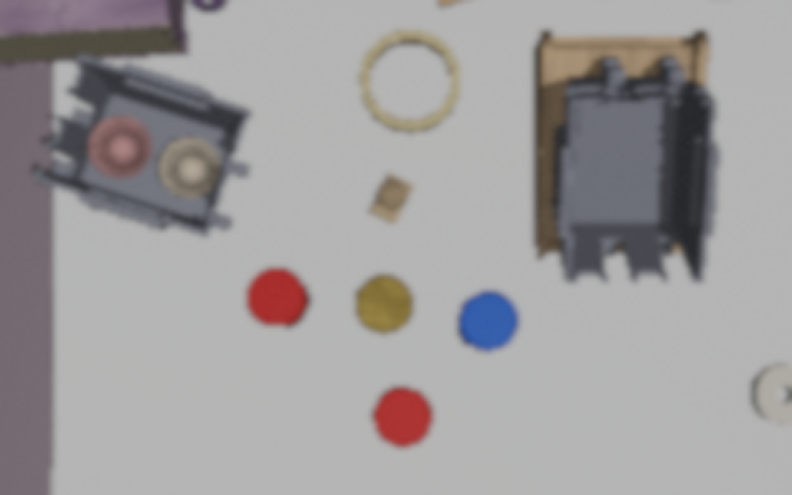

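The crop shows the amber jar at (384,303), with red jars at (277,297) and (402,417) and a blue one at (488,320). The stand with the spare tote is at (622,145) and the rose tote at (155,145). The amber jar is confirmed, so I'll go for a closer look.

>>> send_rows --rows '[0.06,-0.07,0.1,0,0,0.03,0.14,-0.16,0.2,0,0,0.08,0.22,-0.26,0.3,0,0,0.13,0.3,-0.36,0.36,0,0,0.169,0.38,-0.46,0.4,0,0,0.169,0.46,-0.56,0.4,0,0,0.169,0.54,-0.66,0.4,0,0,0.169,0.54,-0.7,0.4,0,0,0.169,0.54,-0.7,0.4,0,0,0.169,0.54,-0.7,0.4,0,0,0.169,0.54,-0.7,0.4,0,0,0.169,0.54,-0.7,0.4,0,0,0.169,0.54,-0.7,0.4,0,0,0.169]'

```text
clock: 1.4
tool_pos: [0.4686, 0.19, 0.442]
orientation: [-0.001, -0.0, 1.0, 0.0]
contact_force: [-0.8, 0.4, 0.0]
gripper_width: 0.0857
grasp_force: 0.0
```

```bash
python3 - <<'E'
from h import *
a=frame("wrist");np.savez("w1.npz",**a);save(a,"w1",s=1.42)
s=manip.sense();print(s["tool_pos"],s["orientation"],s["clock"],manip.grab_frame("wrist")["mount"],a["e"])
E
```

```text
[0.46840904 0.19043575 0.442069  ] [-4.27780661e-04 -9.22840566e-04  9.99999476e-01  1.14204043e-04] 1.45 [[-2.04911199e-04 -9.45191439e-01 -3.26516618e-01  8.51960995e-02]
 [ 9.99999977e-01 -1.75032671e-04 -1.20887606e-04 -8.43921345e-04]
 [ 5.71108546e-05 -3.26516636e-01  9.45191453e-01 -1.31626211e-01]
 [ 0.00000000e+00  0.00000000e+00  0.00000000e+00  1.00000000e+00]] [0.3835894  0.18910153 0.57368439]
```

View pics/w1.png

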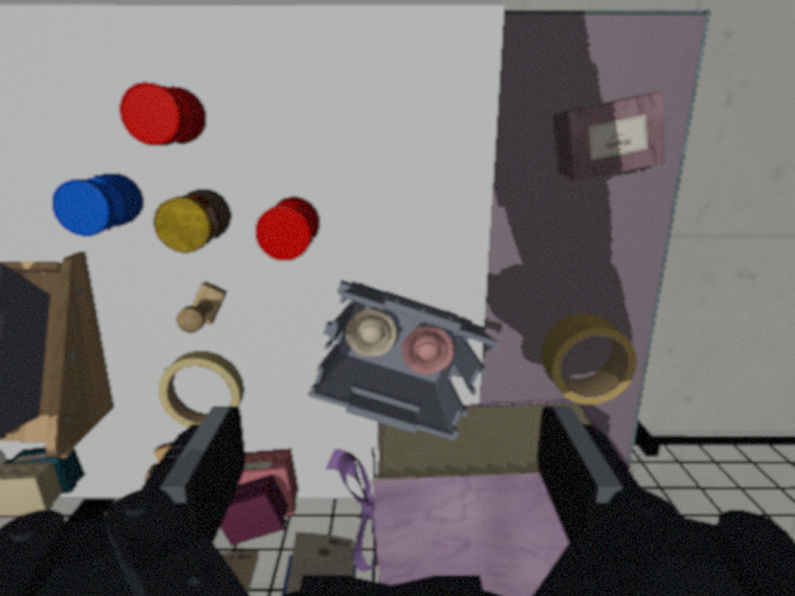

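The wrist view shows the rose tote rim with corners near (345,285), (495,340), (457,435) and (315,390). The amber jar lid is at (183,223), and the purple box stands just beyond the tote.

```bash
python3 - <<'E'
from h import *
F=dict(np.load("w1.npz"));P=F["P"]
hsv=cv2.cvtColor(F["im"],cv2.COLOR_RGB2HSV)
reg=np.zeros(P.shape[:2],bool);reg[int(270/1.42):int(450/1.42),int(290/1.42):int(510/1.42)]=1
grey=(hsv[...,0]>100)&(hsv[...,0]<135)&(hsv[...,1]<90)
for lo,hi in ((.086,.1),(.090,.099)):
    m=reg&(P[...,2]>lo)&(P[...,2]<hi)&grey
    pts=P[m]; r=cv2.minAreaRect((pts[:,:2]*1000).astype(np.float32)); print(m.sum(),r,cv2.boxPoints(r).round(0).tolist())
V=np.full((240,280,3),255,np.uint8)
m=reg&grey
for p,c in zip(P[m],hsv[m]):
    if np.isfinite(p).all():
        u,v=int((p[1]-.08)*1000),int((.72-p[0])*1000)
        if 0<=u<280 and 0<=v<240:
            z=p[2]; V[v,u]=(255,0,0) if z>.09 else (255,150,0) if z>.079 else (0,160,0) if z>.02 else (0,0,255)
cv2.imwrite("pics/map.png",cv2.resize(V,None,fx=2.5,fy=2.5,interpolation=0)[...,::-1])
m=(P[...,2]>.072)&(P[...,2]<.086)&(hsv[...,0]>15)&(hsv[...,0]<35)&(hsv[...,1]>100)&(abs(P[...,1])<.08)&(P[...,0]<.52)
p=(P[m][:,:2]*1000).astype(np.float32);print("jar",len(p),cv2.minEnclosingCircle(p),np.median(p,0),np.median(P[m][:,2]))
E
```

```text
1688 ((619.4248657226562, 200.486328125), (165.2098388671875, 134.72743225097656), 70.81968688964844) [[529.0, 145.0], [656.0, 100.0], [710.0, 256.0], [583.0, 301.0]]
1455 ((619.4248657226562, 200.486328125), (165.2098388671875, 134.72743225097656), 70.81968688964844) [[529.0, 145.0], [656.0, 100.0], [710.0, 256.0], [583.0, 301.0]]
jar 1205 ((474.8912658691406, -11.109922409057617), 26.831579208374023) [474.35297  -10.829059] 0.07736075872165371
```

View pics/map.png

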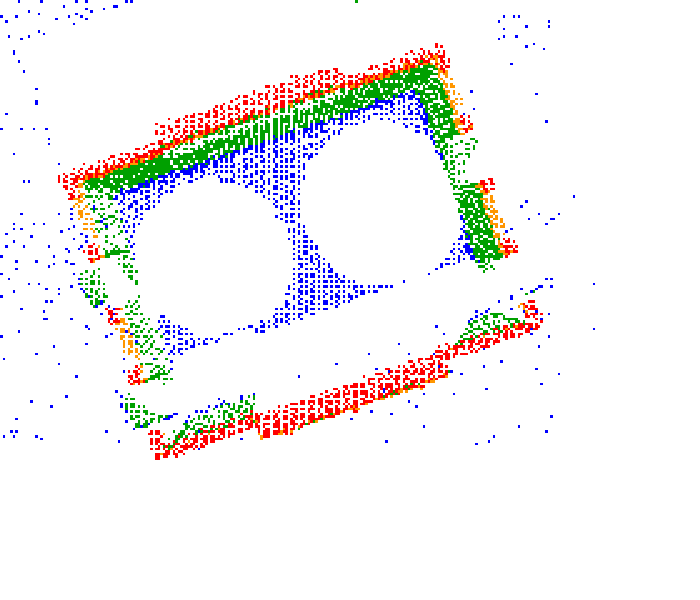

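Rose tote: centre (0.619, 0.2005), yaw −19.2°. The slot and notch pattern confirms that its x points away from the robot. Next is the stand.

>>> send_rows --rows '[-0.02,-0.08,0,0,0,0,-0.04,-0.18,0,0,0,0,-0.06,-0.28,0,0,0,0,-0.08,-0.38,0,0,0,0,-0.1,-0.48,0,0,0,0,-0.12,-0.58,0,0,0,0,-0.14,-0.68,0,0,0,0,-0.14,-0.76,0,0,0,0,-0.14,-0.76,0,0,0,0,-0.14,-0.76,0,0,0,0,-0.14,-0.76,0,0,0,0,-0.14,-0.76,0,0,0,0,-0.14,-0.76,0,0,0,0]'

```text
clock: 2.8
tool_pos: [0.3995, -0.1891, 0.4427]
orientation: [0.0, -0.001, 1.0, -0.0]
contact_force: [0.0, 0.2, -0.2]
gripper_width: 0.0853
grasp_force: 0.0
```

```bash
python3 - <<'E'
from h import *
a=frame("wrist");np.savez("w2.npz",**a)
s=manip.sense();print(s["tool_pos"],s["clock"])
P=a["P"];hsv=cv2.cvtColor(a["im"],cv2.COLOR_RGB2HSV)
reg=(P[...,0]>.4)&(P[...,0]<.72)&(P[...,1]>-.32)&(P[...,1]<-.05)&(P[...,2]>.03)
grey=(hsv[...,0]>100)&(hsv[...,0]<135)&(hsv[...,1]<90)
t=np.radians(26);X=np.array([0,1,0.]);Z=np.array([-np.sin(t),0,np.cos(t)]);Y=np.cross(Z,X)
Q=P@np.stack([X,Y,Z],1)
m=reg&grey;q=Q[m]
h=np.histogram(q[:,2],bins=np.arange(-.26,.0,.004));print([(round(float(b),3),int(c)) for b,c in zip(h[1],h[0]) if c>60])
top=np.percentile(q[:,2],99.5);print("top",top)
V=np.full((560,700,3),255,np.uint8);o=np.median(q,0);print("o",o)
cm=cv2.applyColorMap(np.arange(256,dtype=np.uint8)[:,None],cv2.COLORMAP_JET)[:,0]
for p in q:
    d=top-p[2];u=int(350-(p[0]-o[0])*2500);v=int(280+(p[1]-o[1])*2500)
    if 0<=u<700 and 0<=v<560: cv2.circle(V,(u,v),1,cm[int(np.clip(d/.14*255,0,255))].tolist(),-1)
sx=Q[reg&~grey];print(top)
cv2.imwrite("pics/map2.png",V);save(a,"w2",s=1.0)
im=np.hstack([cv2.resize(cv2.imread("pics/w2.png"),(400,300)),cv2.resize(V,(400,320))[:300]]);cv2.imwrite("pics/both.png",im)
E
```

```text
[ 0.39951778 -0.18933444  0.44264709] 2.85
[(-0.184, 112), (-0.18, 4629), (-0.176, 245), (-0.172, 115), (-0.168, 144), (-0.164, 148), (-0.16, 449), (-0.156, 264), (-0.152, 132), (-0.148, 121), (-0.144, 150), (-0.14, 153), (-0.136, 169), (-0.132, 156), (-0.128, 126), (-0.124, 122), (-0.12, 560), (-0.116, 219), (-0.112, 120), (-0.108, 157), (-0.104, 206), (-0.1, 313), (-0.096, 104), (-0.092, 334), (-0.088, 1454)]
top 0.24317543400637115
o [-0.23042862 -0.58371501 -0.15980267]
0.24317543400637115
```

View pics/both.png

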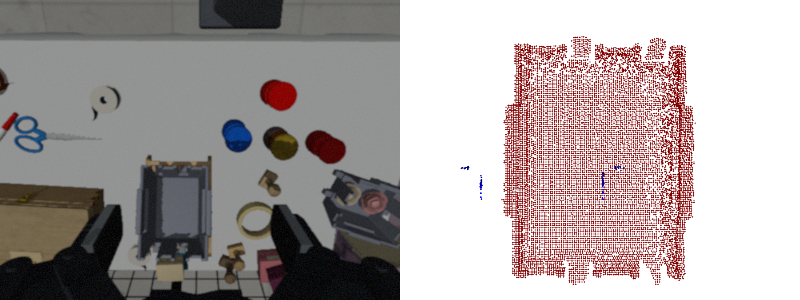

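The picture shows the spare tote at (175,205) on the stand, with both grips free to reach. I'll fit the rim in the tilted frame.

```bash
python3 - <<'E'
from h import *
a=dict(np.load("w2.npz"));P=a["P"];hsv=cv2.cvtColor(a["im"],cv2.COLOR_RGB2HSV)
reg=(P[...,0]>.4)&(P[...,0]<.72)&(P[...,1]>-.32)&(P[...,1]<-.05)&(P[...,2]>.03)
grey=(hsv[...,0]>100)&(hsv[...,0]<135)&(hsv[...,1]<90)
t=np.radians(26);X=np.array([0,1,0.]);Z=np.array([-np.sin(t),0,np.cos(t)]);Y=np.cross(Z,X);B=np.stack([X,Y,Z],1)
Q=P@B; q=Q[reg&grey]; fl=q[(q[:,2]>-.184)&(q[:,2]<-.176)]
A=np.c_[fl[:,:2]-fl[:,:2].mean(0),np.ones(len(fl))];print("floor fit",np.linalg.lstsq(A,fl[:,2],rcond=None)[0])
r=q[(q[:,2]>-.094)&(q[:,2]<-.08)];print(len(r),np.percentile(r[:,2],[5,50,95]))
rect=cv2.minAreaRect((r[:,:2]*1000).astype(np.float32));print(rect)
print("x,y pct",np.percentile(r[:,0],[.3,99.7]),np.percentile(r[:,1],[.3,99.7]))
zr=np.median(r[:,2]); c=np.array([*np.array(rect[0])/1000,zr]); print("mouth centre world",B@c)
for sx in(-1,1): print("grip mid",sx,B@(c+[sx*.0615,0,-.0165]))
print("stand yaw board edges:")
w=P[reg&~grey];w=w[w[:,2]>.03]
wr=cv2.minAreaRect((w[:,:2]*1000).astype(np.float32));print(wr)
tp=dict(np.load("top.npz"));Pt=tp["P"];h2=cv2.cvtColor(tp["im"],cv2.COLOR_RGB2HSV)
g2=(h2[...,0]>100)&(h2[...,0]<135)&(h2[...,1]<90)
m=g2&(Pt[...,0]>.5)&(Pt[...,0]<.74)&(Pt[...,1]>.08)&(Pt[...,1]<.32)&(Pt[...,2]>.085)&(Pt[...,2]<.102)
print("rose from top",m.sum(),cv2.minAreaRect((Pt[m][:,:2]*1000).astype(np.float32)))
Qt=Pt@B;m=g2&(abs(Pt[...,1]+.19)<.12)&(Pt[...,0]>.4)&(Pt[...,0]<.7)&(Qt[...,2]>-.094)&(Qt[...,2]<-.078)
print("spare from top",m.sum(),cv2.minAreaRect((Qt[m][:,:2]*1000).astype(np.float32)))
E
```

```text
floor fit [-0.00365657 -0.00097158 -0.17808107]
1840 [-0.08971357 -0.0870226  -0.08516982]
((-229.56910705566406, -582.9902954101562), (165.05258178710938, 134.41854858398438), 88.85406494140625)
x,y pct [-0.29594581 -0.16329764] [-0.66445292 -0.50075222]
mouth centre world [ 0.5621364  -0.22956911  0.17735073]
grip mid -1 [ 0.56936953 -0.29106911  0.16252063]
grip mid 1 [ 0.56936953 -0.16806911  0.16252063]
stand yaw board edges:
((558.7986450195312, -212.0398712158203), (195.8204345703125, 350.51385498046875), 72.68760681152344)
rose from top 372 ((623.058837890625, 204.18798828125), (166.4502410888672, 135.36923217773438), 70.65685272216797)
spare from top 405 ((-226.30783081054688, -583.7701416015625), (166.4756317138672, 133.691650390625), 89.78601837158203)
```

>>> send_rows --rows '[0.06,0.01,-0.05,0,-0.07,0,0.12,0.02,-0.13,0,-0.14,0,0.18,0.044,-0.21,0,-0.2,0,0.23,0.044,-0.29,0,-0.2167,0,0.251,0.044,-0.36,0,-0.2167,0,0.251,0.044,-0.379,0,-0.2167,0,0.251,0.044,-0.379,0,-0.2167,0,0.251,0.044,-0.379,0,-0.2167,0,0.251,0.044,-0.379,0,-0.2167,0]' --jaw 0.1

```text
clock: 3.75
tool_pos: [0.5259, -0.1695, 0.2558]
orientation: [0.227, -0.0, 0.974, -0.001]
contact_force: [0.1, -0.5, -0.1]
gripper_width: 0.0471
grasp_force: 0.0
```

```bash
python3 - <<'E'
from h import *
a=frame("wrist");np.savez("w3.npz",**a)
s=manip.sense();print(s["tool_pos"],s["clock"],s["orientation"])
P=a["P"];hsv=cv2.cvtColor(a["im"],cv2.COLOR_RGB2HSV)
t=np.radians(26);X=np.array([0,1,0.]);Z=np.array([-np.sin(t),0,np.cos(t)]);Y=np.cross(Z,X);B=np.stack([X,Y,Z],1)
Q=P@B;grey=(hsv[...,0]>100)&(hsv[...,0]<135)&(hsv[...,1]<90)
r=Q[grey&(abs(P[...,1]+.2)<.12)&(P[...,0]>.4)&(P[...,0]<.72)&(Q[...,2]>-.096)&(Q[...,2]<-.078)]
print(len(r),np.median(r[:,2]))
g=r[(abs(r[:,1]+.583)<.036)&(r[:,0]>-.2)]
for y in np.arange(-.62,-.54,.01):
    k=g[abs(g[:,1]-y)<.005]
    if len(k)>5: print(round(y,3),len(k),np.percentile(k[:,0],[2,98]).round(4),np.median(k[:,2]).round(4))
print("TCP in Q",s["tool_pos"]@B)
save(a,"w3",s=1)
E
```

```text
[ 0.52584431 -0.16949796  0.25561965] 3.8 [ 2.26700214e-01 -2.65458557e-04  9.73963895e-01 -1.12881385e-03]
8252 -0.08716731135160427
-0.62 65 [-0.1733 -0.1652] -0.0873
-0.61 194 [-0.1733 -0.164 ] -0.0875
-0.6 200 [-0.1733 -0.164 ] -0.0875
-0.59 214 [-0.1732 -0.1641] -0.0874
-0.58 227 [-0.1732 -0.1636] -0.0875
-0.57 215 [-0.1725 -0.1637] -0.0875
-0.56 219 [-0.1725 -0.1644] -0.0874
-0.55 199 [-0.1725 -0.1632] -0.0876
TCP in Q [-0.16949796 -0.58468201 -0.00076555]
```

>>> send_rows --rows '[0.015,0.001,-0.03,0,0,0,0.035,0.002,-0.07,0,0,0,0.055,0.002,-0.11,0,0,0,0.07,0.002,-0.15,0,0,0,0.08,0.002,-0.17,0,0,0,0.087,0.002,-0.186,0,0,0,0.087,0.002,-0.186,0,0,0,0.087,0.002,-0.186,0,0,0]'

```text
clock: 4.6
tool_pos: [0.5686, -0.1679, 0.1607]
orientation: [0.225, -0.0, 0.974, -0.0]
contact_force: [0.2, 0.0, -0.5]
gripper_width: 0.0468
grasp_force: 0.0
```

```bash
python3 - <<'E'
from h import *
s=manip.sense();t=np.radians(26);X=np.array([0,1,0.]);Z=np.array([-np.sin(t),0,np.cos(t)]);Y=np.cross(Z,X);B=np.stack([X,Y,Z],1)
print(s["tool_pos"]@B,s["contact_force"],s["joint_velocities"].round(3))
E
```

```text
[-0.16788406 -0.58152599 -0.1047899 ] [ 0.23499053  0.03283213 -0.45787384] [ 0.001 -0.01   0.004 -0.001  0.002  0.   ]
```

>>> send_rows --rows '[0,0,0,0,0,0,0,0,0,0,0,0,0,0,0,0,0,0,0,0,0,0,0,0,0,0,0,0,0,0,0,0,0,0,0,0,0,0,0,0,0,0]' --jaw -1 --force 70

```text
clock: 5.3
tool_pos: [0.5683, -0.1677, 0.1608]
orientation: [0.225, 0.0, 0.974, -0.0]
contact_force: [-4.0, 0.8, 6.6]
gripper_width: 0.0084
grasp_force: 68.8
```

>>> send_rows --rows '[-0.0088,0,0.018,0,0,0,-0.0175,0,0.036,0,0,0,-0.0263,0,0.0539,0,0,0,-0.0351,0,0.0719,0,0,0,-0.0438,0,0.0899,0,0,0,-0.0526,0,0.1079,0,0,0,-0.0614,0,0.1258,0,0,0,-0.0702,0,0.1438,0,0,0,-0.0789,0,0.1618,0,0,0,-0.0877,0,0.1798,0,0,0,-0.0965,0,0.1978,0,0,0,-0.0965,0,0.1978,0,0,0,-0.0965,0,0.1978,0,0,0]'

```text
clock: 6.6
tool_pos: [0.5201, -0.1677, 0.259]
orientation: [0.225, -0.0, 0.974, -0.0]
contact_force: [-0.2, 0.4, -1.3]
gripper_width: 0.009
grasp_force: 68.6
```

```bash
python3 - <<'E'
from h import *
s=manip.sense();t=np.radians(26);X=np.array([0,1,0.]);Z=np.array([-np.sin(t),0,np.cos(t)]);Y=np.cross(Z,X);B=np.stack([X,Y,Z],1)
print(s["tool_pos"]@B,s["contact_force"],s["ft_torque"],s["grasp_force"])
tp=frame("top");a=frame("side");save(tp,"t4",(240,90,440,290),2);save(a,"s4",(230,180,430,380),2)
cv2.imwrite("pics/b4.png",np.hstack([cv2.imread("pics/t4.png"),cv2.imread("pics/s4.png")]))
E
```

```text
[-0.16772018 -0.58096553  0.00482656] [-0.20928804  0.38774527 -1.25549143] [0.08371969 0.59851889 0.00539312] 68.57779383659363
```

View pics/b4.png

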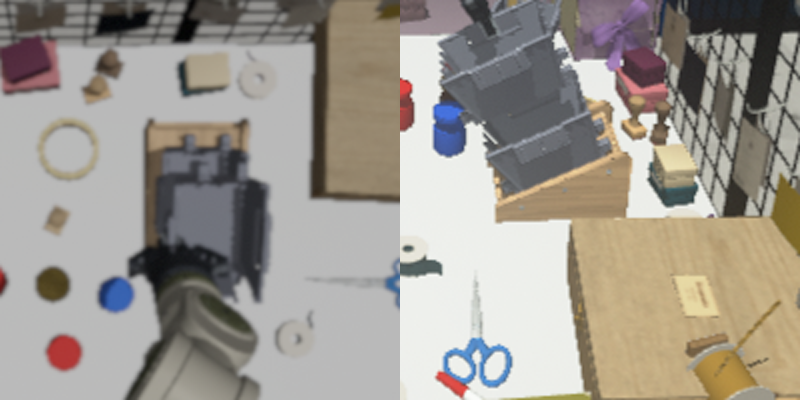

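The top and side views show the spare lifted clear of the fixed tote, and the wrist force is about 1.3 N. The stand has not moved. I'll level it and raise it.

>>> send_rows --rows '[-0.01,0,0.05,0,0.03,0,-0.02,0,0.1,0,0.08,0,-0.02,0,0.15,0,0.13,0,-0.02,0,0.19,0,0.18,0,-0.01,0,0.2,0,0.2167,0,0,0,0.2,0,0.2167,0,0,0,0.2,0,0.2167,0,0,0,0.2,0,0.2167,0]'

```text
clock: 7.5
tool_pos: [0.5195, -0.1674, 0.3578]
orientation: [-0.0, -0.0, 1.0, 0.0]
contact_force: [-0.2, -0.0, -1.5]
gripper_width: 0.0086
grasp_force: 68.6
```

>>> send_rows --rows '[0.005,0.04,0,0,0,0.03,0.01,0.1,0,0,0,0.08,0.02,0.18,0,0,0,0.14,0.03,0.26,0,0,0,0.2,0.04,0.34,0,0,0,0.26,0.05,0.42,0,0,0,0.32,0.06,0.5,0,0,0,0.38,0.07,0.58,0,0,0,0.44,0.08,0.66,0,0,0,0.5,0.082,0.72,0,0,0,0.55,0.082,0.76,0,0,0,0.58,0.082,0.774,0,0,0,0.59,0.082,0.774,0,0,0,0.59,0.082,0.774,0,0,0,0.59,0.082,0.774,0,0,0,0.59,0.082,0.774,0,0,0,0.59]'

```text
clock: 9.1
tool_pos: [0.5611, 0.2182, 0.3589]
orientation: [0.0, -0.578, 0.816, -0.0]
contact_force: [0.5, -1.2, -1.4]
gripper_width: 0.0086
grasp_force: 68.6
```

```bash
python3 - <<'E'
from h import *
s=manip.sense();print(s["tool_pos"],s["orientation"],s["clock"])
for n in ("top","side","wrist"):
    a=frame(n);np.savez("x_"+n+".npz",**a);P=a["P"]
    hsv=cv2.cvtColor(a["im"],cv2.COLOR_RGB2HSV)
    g=(hsv[...,0]>100)&(hsv[...,0]<135)&(hsv[...,1]<90)&(P[...,0]>.48)&(P[...,0]<.76)&(P[...,1]>.05)&(P[...,1]<.35)
    h=np.histogram(P[g][:,2],bins=np.arange(.0,.44,.01));print(n,[(round(float(b),2),int(c)) for b,c in zip(h[1],h[0]) if c>15])
w=dict(np.load("x_wrist.npz"));t=dict(np.load("x_top.npz"));sd=dict(np.load("x_side.npz"))
W=[cv2.resize(w["im"],(400,300)),cv2.resize(t["im"][110:260,130:330],(400,300)),cv2.resize(sd["im"][70:250,230:390],(400,300))]
cv2.imwrite("pics/x5.png",np.vstack([np.hstack(W[:2]),np.hstack([W[2],cv2.resize(w["im"][200:420,150:410],(400,300))])])[...,::-1])
E
```

```text
[0.56112087 0.21823486 0.35893753] [ 7.62756275e-05 -5.78493733e-01  8.15686821e-01 -6.55829949e-05] 9.1
top [(0.0, 357), (0.01, 43), (0.02, 66), (0.03, 39), (0.04, 24), (0.06, 48), (0.07, 28), (0.08, 36), (0.09, 135), (0.1, 23), (0.28, 1184), (0.29, 156), (0.3, 190), (0.31, 103), (0.32, 79), (0.33, 66), (0.34, 141), (0.35, 79), (0.36, 106), (0.37, 312), (0.38, 42), (0.4, 19), (0.41, 23), (0.42, 28)]
side [(0.0, 27), (0.01, 66), (0.02, 104), (0.03, 81), (0.04, 87), (0.05, 79), (0.06, 116), (0.07, 102), (0.08, 83), (0.09, 102), (0.28, 131), (0.29, 116), (0.3, 124), (0.31, 96), (0.32, 95), (0.33, 102), (0.34, 138), (0.35, 136), (0.36, 119), (0.37, 106), (0.38, 17), (0.39, 40), (0.4, 54), (0.41, 51), (0.42, 56)]
wrist [(0.0, 989), (0.01, 35), (0.02, 356), (0.03, 35), (0.04, 26), (0.05, 50), (0.06, 42), (0.07, 38), (0.08, 134), (0.09, 570), (0.28, 28034), (0.29, 3420), (0.3, 5073), (0.31, 3841), (0.32, 4389), (0.33, 5116), (0.34, 6011), (0.35, 2918), (0.36, 3596), (0.37, 8910), (0.38, 640), (0.39, 1507), (0.4, 3930), (0.41, 3298), (0.42, 3206)]
```

View pics/x5.png

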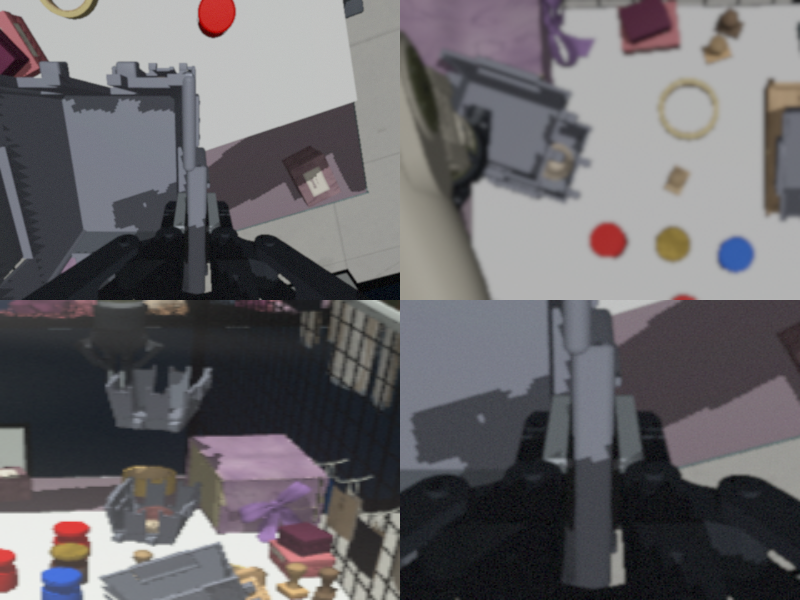

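The picture shows the held tote level over the rose tote. The purple box is beyond it, and in the wrist view I can see the rose tote's stack end at top left (40,70). I'll compare the held tote with the rose tote within each camera.

```bash
python3 - <<'E'
from h import *
y=np.radians(160.8);U=np.array([[np.cos(y),np.sin(y)],[-np.sin(y),np.cos(y)]])
s=manip.sense();tcp=s["tool_pos"]
exp=tcp[:2]-U.T@[.0615,.0015];print("expected centre",exp)
for n in ("top","side","wrist"):
    a=dict(np.load("x_"+n+".npz"));P=a["P"];hsv=cv2.cvtColor(a["im"],cv2.COLOR_RGB2HSV)
    g=(hsv[...,0]>100)&(hsv[...,0]<135)&(hsv[...,1]<90)&(P[...,0]>.48)&(P[...,0]<.76)&(P[...,1]>.05)&(P[...,1]<.35)
    r=P[g&(P[...,2]>.364)&(P[...,2]<.386)]
    rc=cv2.minAreaRect((r[:,:2]*1000).astype(np.float32)); l=(r[:,:2]-exp)@U.T*1000
    print(n,len(r),rc,"local pct x",np.percentile(l[:,0],[.5,99.5]).round(1),"y",np.percentile(l[:,1],[.5,99.5]).round(1),"z",np.median(r[:,2]))
    # rose rim in same local axes about same centre
    r=P[g&(P[...,2]>.086)&(P[...,2]<.1)]; l=(r[:,:2]-exp)@U.T*1000
    print("   rose local x",np.percentile(l[:,0],[.5,99.5]).round(1),"y",np.percentile(l[:,1],[.5,99.5]).round(1),len(r))
    # floor tilt
    f=P[g&(P[...,2]>.282)&(P[...,2]<.289)]; l=(f[:,:2]-exp)@U.T
    if len(f)>200: print("   floor tilt",np.linalg.lstsq(np.c_[l,np.ones(len(l))],f[:,2],rcond=None)[0].round(4))
w=dict(np.load("w1.npz"));P=w["P"];h=cv2.cvtColor(w["im"],cv2.COLOR_RGB2HSV)
for nm,F in (("w1",w),("top",dict(np.load("top.npz"))),("side",dict(np.load("side.npz")))):
    P=F["P"];h=cv2.cvtColor(F["im"],cv2.COLOR_RGB2HSV)
    g=(h[...,0]>100)&(h[...,0]<135)&(h[...,1]<90)&(P[...,0]>.5)&(P[...,0]<.76)&(P[...,1]>.08)&(P[...,1]<.33)&(P[...,2]>.086)&(P[...,2]<.1)
    l=(P[g][:,:2]-exp)@U.T*1000
    print(nm,"rose local x",np.percentile(l[:,0],[.5,99.5]).round(1),"y",np.percentile(l[:,1],[.5,99.5]).round(1),g.sum())
P=w["P"];b=(P[...,0]>.6)&(P[...,1]>.15)&(P[...,1]<.4)&(P[...,2]>.11);l=(P[b][:,:2]-exp)@U.T;print("box nearest local x",l[:,0].max(),P[b][:,2].max())
E
```

```text
expected centre [0.61971739 0.1999594 ]
top 424 ((615.6775512695312, 202.83570861816406), (162.31265258789062, 141.8686065673828), 70.4588394165039) local pct x [-65.8  67.8] y [-80.8  79.5] z 0.37673844680668156
   rose local x [-62.   66.2] y [-45.1  77.3] 150
   floor tilt [ 0.0005 -0.0012  0.2859]
side 161 ((611.0629272460938, 199.86614990234375), (174.42530822753906, 146.69212341308594), 68.1697769165039) local pct x [-63.8  80.1] y [-82.9  92.4] z 0.37305766974154325
   rose local x [-64.5  68.2] y [-81.   91.9] 121
wrist 11136 ((606.4500732421875, 185.26547241210938), (132.85440063476562, 141.7538604736328), 76.70018005371094) local pct x [-55.9  77.6] y [-49.8  82.3] z 0.37550110473272524
   rose local x [-60.4  67.4] y [-38.3  82.5] 590
   floor tilt [-0.0041 -0.0004  0.2848]
w1 rose local x [-66.1  67. ] y [-81.4  81.3] 1690
top rose local x [-68.   65.8] y [-86.3  76.9] 324
side rose local x [-64.7  66.6] y [-78.2  88.1] 113
box nearest local x -0.041134664423530615 0.1450602754198153
```

>>> send_rows --rows '[0,0,-0.04,0,0,0,0,0,-0.1,0,0,0,0,0,-0.16,0,0,0,0,0,-0.22,0,0,0,0,0,-0.28,0,0,0,0,0,-0.32,0,0,0,0,0,-0.35,0,0,0,0,0,-0.368,0,0,0,0,0,-0.368,0,0,0,0,0,-0.368,0,0,0,0,0,-0.368,0,0,0]'

```text
clock: 10.35
tool_pos: [0.5617, 0.2196, 0.1759]
orientation: [0.001, -0.579, 0.815, -0.0]
contact_force: [0.5, -0.1, -1.4]
gripper_width: 0.0087
grasp_force: 68.5
```

```bash
python3 - <<'E'
from h import *
s=manip.sense();tcp=s["tool_pos"];print(tcp,s["contact_force"],s["orientation"])
y=np.radians(160.8);U=np.array([[np.cos(y),np.sin(y)],[-np.sin(y),np.cos(y)]])
exp=tcp[:2]-U.T@[.0615,.0015];print("expected centre",exp)
ims=[]
for n in ("top","side","wrist"):
    a=frame(n);np.savez("y_"+n+".npz",**a);P=a["P"];hsv=cv2.cvtColor(a["im"],cv2.COLOR_RGB2HSV)
    g=(hsv[...,0]>100)&(hsv[...,0]<135)&(hsv[...,1]<90)&(P[...,0]>.48)&(P[...,0]<.76)&(P[...,1]>.05)&(P[...,1]<.35)
    for nm,lo,hi in (("held",.182,.198),("rose",.086,.099)):
        r=P[g&(P[...,2]>lo)&(P[...,2]<hi)]; l=(r[:,:2]-exp)@U.T*1000
        k=(abs(l[:,0])<72)&(abs(l[:,1])<95);l=l[k]
        if len(l)>20: print(n,nm,len(l),"x",np.percentile(l[:,0],[.5,99.5]).round(1),"y",np.percentile(l[:,1],[.5,99.5]).round(1))
    ims.append(a["im"])
w,t,sd=ims[2],ims[0],ims[1]
# enlarged: wrist end region + side crop
cv2.imwrite("pics/y6.png",np.hstack([cv2.resize(w[40:200,0:290],(480,265),interpolation=2)[:265],cv2.resize(sd[150:230,250:346],(318,265),interpolation=2)])[...,::-1])
E
```

```text
[0.56174814 0.21955067 0.17594072] [ 0.48358501 -0.09847759 -1.42770412] [ 9.21407369e-04 -5.79310293e-01  8.15106506e-01 -3.45688235e-04]
expected centre [0.62032059 0.20074193]
top held 285 x [-66.6  66.5] y [-82.8  78. ]
top rose 136 x [-60.3  66. ] y [-59.4  78. ]
side held 145 x [-64.9  71. ] y [-81.5  86.7]
side rose 102 x [-64.5  67.4] y [-76.6  85.7]
wrist held 9852 x [-55.5  70.9] y [-49.6  82.3]
wrist rose 815 x [-59.9  67.6] y [18.8 83.7]
```

View pics/y6.png

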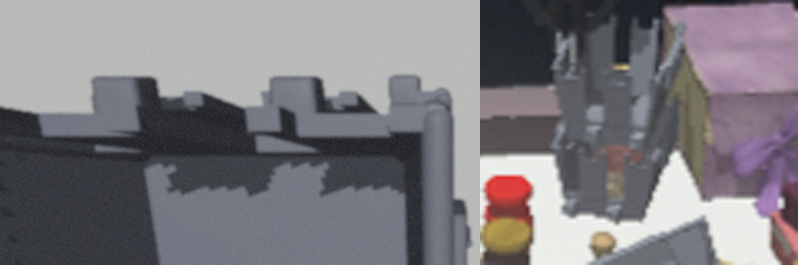

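The picture shows the held tote hovering just over the rose tote's rim, with its steps and feet at (193,100) and (348,100) in the wrist crop. I'll get the end-wall detail from the depth data.

```bash
python3 - <<'E'
from h import *
tcp=np.array([0.56175,0.21955,0.17594]);y=np.radians(160.8);U=np.array([[np.cos(y),np.sin(y)],[-np.sin(y),np.cos(y)]])
exp=tcp[:2]-U.T@[.0615,.0015]
a=dict(np.load("y_wrist.npz"));P=a["P"];hsv=cv2.cvtColor(a["im"],cv2.COLOR_RGB2HSV)
g=(hsv[...,0]>100)&(hsv[...,0]<140)&(hsv[...,1]<110)
q=P[g];l=np.c_[(q[:,:2]-exp)@U.T*1000,q[:,2]*1000];l=l[(l[:,1]>66)&(l[:,1]<100)&(abs(l[:,0])<75)&(l[:,2]>15)]
V=np.full((420,640,3),255,np.uint8)
for x0 in range(-64,72,3):
    k=l[(l[:,0]>=x0)&(l[:,0]<x0+3)]
    h=np.histogram(k[:,2],bins=np.arange(15,200,5));print(x0,[(int(b),int(c),int(np.percentile(k[(k[:,2]>=b)&(k[:,2]<b+5)][:,1],98))) for b,c in zip(h[1],h[0]) if c>3])
E
```

```text
-64 []
-61 [(95, 18, 81)]
-58 []
-55 []
-52 [(140, 6, 67), (145, 38, 69), (150, 92, 70), (155, 28, 70)]
-49 [(130, 8, 66), (135, 34, 68), (140, 70, 71), (145, 87, 72), (150, 76, 73), (155, 42, 74)]
-46 [(50, 4, 70), (120, 39, 87), (125, 28, 68), (130, 49, 69), (135, 50, 70), (140, 24, 71), (145, 9, 72)]
-43 [(35, 4, 68), (55, 5, 71), (60, 5, 72), (65, 5, 73), (70, 5, 74), (75, 5, 75), (80, 35, 80), (120, 124, 87), (125, 24, 68)]
-40 [(20, 4, 66), (80, 41, 80), (120, 99, 87), (125, 17, 67)]
-37 [(35, 5, 68), (45, 4, 70), (65, 4, 73), (70, 5, 74), (75, 4, 75), (80, 39, 80), (120, 105, 87), (125, 14, 67)]
-34 [(60, 5, 72), (70, 5, 74), (75, 6, 75), (80, 14, 79), (105, 18, 86), (110, 41, 87), (115, 36, 87), (120, 110, 87), (125, 8, 67)]
-31 [(35, 4, 68), (60, 4, 72), (65, 4, 73), (80, 6, 76), (90, 7, 82), (95, 6, 82), (105, 11, 85), (110, 40, 86), (115, 43, 86), (120, 17, 86), (125, 6, 66)]
-28 [(55, 6, 71), (60, 5, 72), (70, 5, 74), (75, 5, 75), (80, 4, 76), (85, 4, 77), (90, 29, 82), (95, 28, 82), (125, 4, 66), (135, 7, 68), (140, 5, 69), (145, 7, 70), (150, 4, 71), (155, 4, 71), (160,
[... 3636 characters left out ...]
, 71), (160, 6, 72), (165, 8, 73), (170, 7, 74), (175, 30, 79), (180, 105, 79)]
47 [(90, 8, 82), (95, 10, 82), (130, 4, 67), (135, 7, 68), (140, 6, 69), (150, 6, 70), (155, 4, 71), (160, 8, 72), (165, 7, 73), (170, 7, 74), (175, 20, 79), (180, 66, 79)]
50 [(90, 16, 82), (95, 21, 82), (145, 6, 68), (150, 11, 70), (155, 16, 71), (160, 8, 72), (165, 5, 73), (170, 8, 74), (175, 8, 75), (180, 10, 76), (185, 13, 77), (190, 157, 82)]
53 [(90, 20, 83), (95, 12, 82), (160, 7, 71), (165, 25, 72), (170, 16, 74), (175, 7, 75), (180, 10, 76), (185, 15, 77), (190, 176, 82)]
56 [(90, 14, 83), (95, 31, 82), (185, 4, 83), (190, 536, 82)]
59 [(90, 11, 83), (95, 14, 82), (190, 502, 82)]
62 []
65 []
68 []
71 []
```

The held feet (x ≈ −38.8 and +13.3) line up with the notches (edges at −29/+23), and y agrees to about 0.5 mm. I'll lower it straight down.

>>> send_rows --rows '[0,0,-0.008,0,0,0,0,0,-0.016,0,0,0,0,0,-0.024,0,0,0,0,0,-0.03,0,0,0,0,0,-0.034,0,0,0,0,0,-0.037,0,0,0,0,0,-0.039,0,0,0,0,0,-0.039,0,0,0,0,0,-0.039,0,0,0]'

```text
clock: 11.4
tool_pos: [0.561, 0.2194, 0.1553]
orientation: [-0.0, -0.579, 0.815, 0.0]
contact_force: [-0.5, -0.8, -2.4]
gripper_width: 0.0088
grasp_force: 68.6
```

>>> send_rows --rows '[0,0,-0.001,0,0,0,0,0,-0.002,0,0,0,0,0,-0.003,0,0,0,0,0,-0.003,0,0,0]'

```text
clock: 11.8
tool_pos: [0.5611, 0.2193, 0.154]
orientation: [0.0, -0.579, 0.815, -0.0]
contact_force: [-0.4, -1.9, 0.7]
gripper_width: 0.0089
grasp_force: 69.0
```

>>> send_rows --rows '[0,0,-0.001,0,0,0,0,0,-0.002,0,0,0,0,0,-0.002,0,0,0]'

```text
clock: 12.1
tool_pos: [0.5611, 0.2193, 0.1532]
orientation: [0.0, -0.579, 0.815, -0.0]
contact_force: [-1.8, -2.3, 3.4]
gripper_width: 0.0091
grasp_force: 69.5
```

```bash
python3 - <<'E'
from h import *
s=manip.sense();tcp=s["tool_pos"];print(tcp,s["contact_force"],s["ft_torque"])
y=np.radians(160.8);U=np.array([[np.cos(y),np.sin(y)],[-np.sin(y),np.cos(y)]]);exp=tcp[:2]-U.T@[.0615,.0015]
a=frame("wrist");P=a["P"];hsv=cv2.cvtColor(a["im"],cv2.COLOR_RGB2HSV)
g=(hsv[...,0]>100)&(hsv[...,0]<140)&(hsv[...,1]<110)
q=P[g];l=np.c_[(q[:,:2]-exp)@U.T*1000,q[:,2]*1000];l=l[(l[:,1]>66)&(l[:,1]<100)&(abs(l[:,0])<75)]
f=l[(l[:,2]>95)&(l[:,2]<105)];print("feet",np.percentile(f[f[:,0]<-20][:,[0,2]],[3,50,97],axis=0).round(1).tolist(),np.percentile(f[(f[:,0]>-5)&(f[:,0]<30)][:,[0,2]],[3,50,97],axis=0).round(1).tolist())
r=l[(l[:,2]>92.5)&(l[:,2]<97)&(l[:,1]>78)]; print("rim x",np.histogram(r[:,0],bins=np.arange(-65,70,2))[0].tolist(), np.percentile(r[:,1],[2,98]))
h=l[(l[:,2]>166)&(l[:,2]<175)];print("held rim z",np.median(h[:,2]),np.percentile(h[:,1],98))
E
```

```text
[0.56109093 0.21926404 0.15322376] [-1.75948482 -2.27544377  3.36004648] [-0.51510238  0.32887545 -0.00994064]
feet [[-58.6, 95.1], [-38.7, 98.9], [-25.4, 104.4]] [[-0.3, 95.1], [14.1, 99.3], [25.5, 104.7]]
rim x [0, 1, 21, 50, 45, 38, 36, 53, 2, 1, 0, 0, 0, 0, 0, 0, 68, 20, 38, 37, 48, 0, 0, 0, 0, 0, 0, 0, 0, 0, 11, 38, 27, 30, 0, 1, 1, 0, 1, 0, 0, 1, 33, 10, 39, 38, 38, 0, 0, 0, 0, 0, 0, 0, 0, 0, 7, 28, 25, 17, 17, 24, 12, 0, 0, 0, 0] [78.03384261 86.519223  ]
held rim z 170.3356944425848 82.3371886101434
```

Held rim at z = 170.3 mm against 170 expected, so it is seated, with about 5 N of contact. I'll release.

>>> send_rows --rows '[0,0,0,0,0,0,0,0,0,0,0,0,0,0,0,0,0,0,0,0,0,0,0,0,0,0,0,0,0,0,0,0,0,0,0,0]' --jaw -0.4

```text
clock: 12.75
tool_pos: [0.561, 0.2195, 0.1526]
orientation: [-0.0, -0.579, 0.815, 0.0]
contact_force: [0.7, 0.4, 0.1]
gripper_width: 0.0255
grasp_force: 0.0
```

>>> send_rows --rows '[0,0,0.02,0,0,0,0,0,0.06,0,0,0,0,0,0.14,0,0,0,0,0,0.24,0,0,0,0,0,0.34,0,0,0,-0.04,-0.06,0.42,0,0,0,-0.08,-0.14,0.44,0,0,0,-0.12,-0.2,0.44,0,0,0,-0.12,-0.2,0.44,0,0,0,-0.12,-0.2,0.44,0,0,0,-0.12,-0.2,0.44,0,0,0]'

```text
clock: 13.85
tool_pos: [0.5014, 0.1198, 0.373]
orientation: [0.0, -0.579, 0.815, 0.0]
contact_force: [0.2, 0.3, -0.1]
gripper_width: 0.0258
grasp_force: 0.0
```

```bash
python3 - <<'E'
from h import *
s=manip.sense();print(s["tool_pos"],s["clock"])
c0=np.array([.6194,.2005]);y=np.radians(160.8);U=np.array([[np.cos(y),np.sin(y)],[-np.sin(y),np.cos(y)]])
for n in ("wrist","top","side"):
    a=frame(n);np.savez("z_"+n+".npz",**a);P=a["P"];hsv=cv2.cvtColor(a["im"],cv2.COLOR_RGB2HSV)
    g=(hsv[...,0]>100)&(hsv[...,0]<140)&(hsv[...,1]<110)&(P[...,0]>.48)&(P[...,0]<.76)&(P[...,1]>.05)&(P[...,1]<.35)
    for nm,lo,hi in (("spare",.16,.18),("rose",.086,.099)):
        r=P[g&(P[...,2]>lo)&(P[...,2]<hi)]
        if len(r)<30: continue
        l=(r[:,:2]-c0)@U.T
        print(n,nm,len(r),cv2.minAreaRect((r[:,:2]*1000).astype(np.float32)),"tilt",np.linalg.lstsq(np.c_[l,np.ones(len(l))],r[:,2],rcond=None)[0].round(4))
    if n!="side":
        hs=hsv; m=(P[...,2]>.07)&(P[...,2]<.084)&(hs[...,0]>15)&(hs[...,0]<35)&(hs[...,1]>100)&(abs(P[...,1])<.08)&(P[...,0]<.52)
        p=(P[m][:,:2]*1000).astype(np.float32)
        if len(p)>20: print("jar",n,len(p),cv2.minEnclosingCircle(p))
E
```

```text
[0.50136547 0.11980716 0.37297156] 13.85
wrist spare 2478 ((618.2833251953125, 199.5380859375), (164.44236755371094, 136.20225524902344), 70.69956970214844) tilt [0.0042 0.0017 0.1694]
wrist rose 1419 ((642.9465942382812, 183.48641967773438), (221.05516052246094, 161.92822265625), 6.853173732757568) tilt [0.009  0.0097 0.0937]
jar wrist 2132 ((475.25872802734375, -12.1704740524292), 26.95359230041504)
top spare 227 ((657.799560546875, 190.60147094726562), (164.46484375, 58.44274139404297), 68.82943725585938) tilt [-1.519e-01 -1.000e-04  1.619e-01]
top rose 81 ((651.2427978515625, 167.31678771972656), (166.4801483154297, 146.97784423828125), 29.01950454711914) tilt [0.0215 0.0064 0.0943]
jar top 180 ((477.5815734863281, -9.598591804504395), 23.077295303344727)
side spare 153 ((616.0368041992188, 197.30206298828125), (170.5326385498047, 133.9532012939453), 69.32135009765625) tilt [-0.0059 -0.0005  0.1674]
side rose 212 ((654.6384887695312, 183.39120483398438), (173.23939514160156, 221.5923614501953), 79.85790252685547) tilt [0.0015 0.0017 0.0932]
```

The spare tote is seated and level (rim 0.1694 m, tilt about 0.2°), so I'll fetch the jar at (0.475, −0.0115).

>>> send_rows --rows '[-0.02,-0.08,0,0,0,0,-0.04,-0.16,-0.04,0,0,0,-0.053,-0.23,-0.12,0,0,0,-0.053,-0.263,-0.2,0,0,0,-0.053,-0.263,-0.29,0,0,0,-0.053,-0.263,-0.37,0,0,0,-0.053,-0.263,-0.42,0,0,0,-0.053,-0.263,-0.44,0,0,0,-0.053,-0.263,-0.44,0,0,0,-0.053,-0.263,-0.44,0,0,0]' --jaw 1

```text
clock: 15.0
tool_pos: [0.4755, -0.012, 0.1538]
orientation: [0.0, -0.58, 0.815, -0.0]
contact_force: [-0.0, 0.2, 0.4]
gripper_width: 0.0855
grasp_force: 0.0
```

```bash
python3 - <<'E'
from h import *
s=manip.sense();print(s["tool_pos"],s["clock"],s["gripper_width"])
a=frame("wrist");np.savez("j.npz",**a);P=a["P"];hs=cv2.cvtColor(a["im"],cv2.COLOR_RGB2HSV)
m=(P[...,2]>.07)&(P[...,2]<.084)&(hs[...,0]>15)&(hs[...,0]<35)&(hs[...,1]>100)&(abs(P[...,1])<.06)&(P[...,0]<.52)
p=(P[m][:,:2]*1000).astype(np.float32);print("jar",len(p),cv2.minEnclosingCircle(p),p.mean(0))
E
```

```text
[ 0.47552369 -0.0119607   0.15378936] 15.0 0.08551148517775597
jar 5721 ((474.99383544921875, -13.732860565185547), 27.122711181640625) [474.61462  -15.211415]
```

>>> send_rows --rows '[0,-0.002,-0.04,0,0,0,0,-0.002,-0.1,0,0,0,0,-0.002,-0.16,0,0,0,0,-0.002,-0.21,0,0,0,0,-0.002,-0.24,0,0,0,0,-0.002,-0.252,0,0,0,0,-0.002,-0.252,0,0,0,0,-0.002,-0.252,0,0,0]'

```text
clock: 15.85
tool_pos: [0.4758, -0.0133, 0.028]
orientation: [0.001, -0.579, 0.815, -0.001]
contact_force: [-0.2, -0.1, 0.4]
gripper_width: 0.0857
grasp_force: 0.0
```

>>> send_rows --rows '[0,0,0,0,0,0,0,0,0,0,0,0,0,0,0,0,0,0,0,0,0,0,0,0,0,0,0,0,0,0,0,0,0,0,0,0]' --jaw -1 --force 35

```text
clock: 16.45
tool_pos: [0.4754, -0.0133, 0.0278]
orientation: [0.001, -0.579, 0.815, -0.001]
contact_force: [-0.6, 0.1, 5.5]
gripper_width: 0.0555
grasp_force: 36.3
```

>>> send_rows --rows '[0,0,0.02,0,0,0,0,0,0.08,0,0,0,0,0,0.16,0,0,0,0,0,0.25,0,0,0,0,0,0.34,0,0,0,0.02,0.03,0.42,0,0,0.04,0.05,0.07,0.48,0,0,0.1,0.08,0.12,0.5,0,0,0.17,0.12,0.18,0.5,0,0,0.24,0.16,0.24,0.5,0,0,0.31,0.2,0.3,0.5,0,0,0.38,0.24,0.36,0.5,0,0,0.45,0.27,0.4,0.5,0,0,0.52,0.286,0.426,0.5,0,0,0.59,0.286,0.426,0.5,0,0,0.66,0.286,0.426,0.5,0,0,0.72,0.286,0.426,0.5,0,0,0.75,0.286,0.426,0.5,0,0,0.75,0.286,0.426,0.5,0,0,0.75]'

```text
clock: 18.35
tool_pos: [0.6172, 0.1998, 0.2769]
orientation: [0.0, 0.986, -0.168, -0.0]
contact_force: [1.0, 0.8, -2.1]
gripper_width: 0.0549
grasp_force: 37.9
```

```bash
python3 - <<'E'
from h import *
s=manip.sense();print(s["tool_pos"],s["orientation"],s["clock"],s["gripper_width"],s["contact_force"],s["joint_positions"].round(2))
a=frame("wrist");b=frame("side");P=a["P"]
cv2.imwrite("pics/v9.png",np.hstack([cv2.resize(a["im"],(400,300)),cv2.resize(b["im"][90:270,210:450],(400,300))])[...,::-1])
hsv=cv2.cvtColor(a["im"],cv2.COLOR_RGB2HSV)
g=(hsv[...,0]>100)&(hsv[...,0]<140)&(hsv[...,1]<110)&(P[...,0]>.5)&(P[...,0]<.75)&(P[...,1]>.05)&(P[...,1]<.35)
r=P[g&(P[...,2]>.162)&(P[...,2]<.176)];print(len(r),cv2.minAreaRect((r[:,:2]*1000).astype(np.float32)))
f=P[g&(P[...,2]>.07)&(P[...,2]<.088)];print("floor",np.median(f[:,2]))
E
```

```text
[0.61718182 0.19984469 0.27687952] [ 1.29656331e-04  9.85869664e-01 -1.67513995e-01 -2.24598626e-04] 18.35 0.054897362041337716 [ 0.95558097  0.79234077 -2.11936791] [ 0.19  0.46  0.35  1.46 -0.   -2.62]
4990 ((622.6878051757812, 198.927490234375), (165.08554077148438, 128.5037384033203), 70.43434143066406)
floor 0.07941042695112446
```

View pics/v9.png

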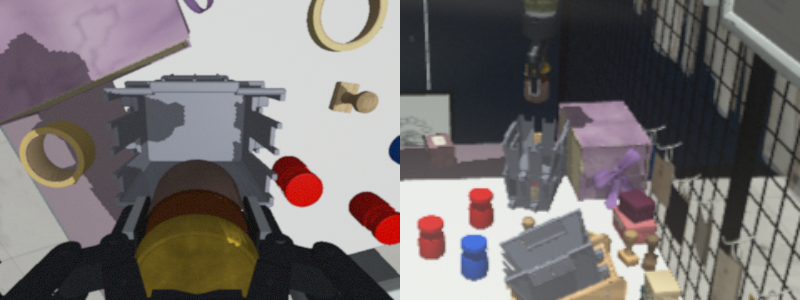

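The pictures show the jar held upright over the stacked tote, centred at (190,165) in the wrist view. The stack is level, and the red and blue jars are untouched.

>>> send_rows --rows '[0,0,-0.04,0,0,0,0,0,-0.1,0,0,0,0,0,-0.16,0,0,0,0,0,-0.22,0,0,0,0,0,-0.27,0,0,0,0,0,-0.3,0,0,0,0,0,-0.32,0,0,0,0,0,-0.33,0,0,0,0,0,-0.333,0,0,0,0,0,-0.333,0,0,0]'

```text
clock: 19.45
tool_pos: [0.618, 0.2, 0.111]
orientation: [-0.0, 0.986, -0.167, 0.001]
contact_force: [-0.7, -0.1, -2.1]
gripper_width: 0.0553
grasp_force: 38.0
```

>>> send_rows --rows '[0,0,-0.001,0,0,0,0,0,-0.002,0,0,0,0,0,-0.003,0,0,0,0,0,-0.004,0,0,0,0,0,-0.004,0,0,0]'

```text
clock: 19.95
tool_pos: [0.6174, 0.1999, 0.1082]
orientation: [0.0, 0.986, -0.167, -0.0]
contact_force: [-0.8, 0.3, -1.8]
gripper_width: 0.0551
grasp_force: 38.0
```

>>> send_rows --rows '[0,0,-0.001,0,0,0,0,0,-0.002,0,0,0,0,0,-0.002,0,0,0]'

```text
clock: 20.25
tool_pos: [0.6175, 0.1999, 0.1073]
orientation: [0.0, 0.986, -0.167, 0.0]
contact_force: [0.1, 0.4, -1.1]
gripper_width: 0.0555
grasp_force: 38.0
```

>>> send_rows --rows '[0,0,-0.001,0,0,0,0,0,-0.0015,0,0,0,0,0,-0.0015,0,0,0]'

```text
clock: 20.55
tool_pos: [0.6176, 0.1999, 0.1071]
orientation: [-0.0, 0.986, -0.167, 0.0]
contact_force: [-1.9, 0.0, 3.9]
gripper_width: 0.0551
grasp_force: 38.2
```

>>> send_rows --rows '[0,0,0,0,0,0,0,0,0,0,0,0,0,0,0,0,0,0,0,0,0,0,0,0,0,0,0,0,0,0]' --jaw 0.65

```text
clock: 21.05
tool_pos: [0.6175, 0.1999, 0.1064]
orientation: [0.0, 0.986, -0.167, -0.0]
contact_force: [0.2, 0.6, 0.5]
gripper_width: 0.0705
grasp_force: 0.0
```

>>> send_rows --rows '[0,0,0.01,0,0,0,0,0,0.04,0,0,0,0,0,0.1,0,0,0,0,0,0.18,0,0,0,0,0,0.27,0,0,0,0,0,0.36,0,0,0,0,0,0.44,0,0,0,-0.06,-0.06,0.48,0,0,0,-0.14,-0.12,0.48,0,0,0,-0.22,-0.18,0.48,0,0,0,-0.22,-0.18,0.48,0,0,0,-0.22,-0.18,0.48,0,0,0]'

```text
clock: 22.25
tool_pos: [0.5067, 0.1094, 0.3476]
orientation: [-0.0, 0.986, -0.167, 0.001]
contact_force: [0.2, 0.5, 1.3]
gripper_width: 0.0706
grasp_force: 0.0
```

```bash
python3 - <<'E'
from h import *
s=manip.sense();print(s["tool_pos"],s["clock"],s["gripper_width"],s["contact_force"])
a=frame("wrist");b=frame("side");t=frame("top");P=a["P"]
for n,F in(("wrist",a),("top",t),("side",b)):
    P=F["P"];hs=cv2.cvtColor(F["im"],cv2.COLOR_RGB2HSV);R_=(P[...,0]>.5)&(P[...,0]<.75)&(P[...,1]>.05)&(P[...,1]<.35)
    g=(hs[...,0]>100)&(hs[...,0]<140)&(hs[...,1]<110)&R_
    r=P[g&(P[...,2]>.162)&(P[...,2]<.178)]
    if len(r)>30:print(n,"spare rim",len(r),cv2.minAreaRect((r[:,:2]*1000).astype(np.float32)),np.median(r[:,2]))
    m=R_&(hs[...,0]>15)&(hs[...,0]<35)&(hs[...,1]>100)&(P[...,2]>.14)&(P[...,2]<.175)
    if m.sum()>20:
        p=P[m];print(n,"jar lid",len(p),cv2.minEnclosingCircle((p[:,:2]*1000).astype(np.float32)),np.median(p[:,2]),p[:,2].std())
cv2.imwrite("pics/v10.png",np.hstack([cv2.resize(a["im"],(400,300)),cv2.resize(b["im"][90:270,210:450],(400,300))])[...,::-1])
E
```

```text
[0.50669032 0.10937476 0.34759646] 22.25 0.0706412952057032 [0.18751283 0.46701177 1.29450128]
wrist spare rim 5063 ((619.0596313476562, 199.8123321533203), (165.35020446777344, 135.62063598632812), 70.90741729736328) 0.17024132110079282
wrist jar lid 3515 ((614.90478515625, 198.78834533691406), 27.46999740600586) 0.15648893687632692 0.0013484144726272846
top spare rim 187 ((664.1132202148438, 189.63308715820312), (165.3647003173828, 47.94392776489258), 74.8511734008789) 0.17139479579328354
side spare rim 127 ((617.0964965820312, 199.01565551757812), (172.80099487304688, 133.78758239746094), 70.28842163085938) 0.16829696860126697
side jar lid 89 ((614.8370361328125, 195.50115966796875), 29.02046775817871) 0.15493770915369698 0.002992962735954695
```

View pics/v10.png

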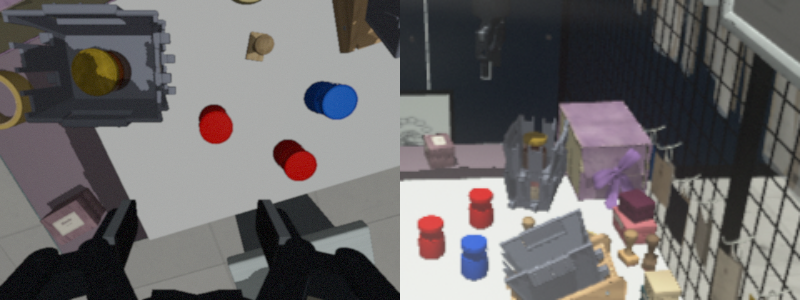

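The jar stands upright at (95,70) in the stacked tote: lid level at 0.157 m, rim at 0.170 m, centred over the rose tote. The other things are in place and the gripper is clear, so I'm handing in.

```bash
python3 -c "
from rig import manip
print(manip.close_job())"
```

```text
the job is handed in; nothing more can be done
None
```

The job is handed in at about 22 s: the spare tote is turned and stacked level on the rose tote (rim measured at 170 mm, as expected when seated), and the amber candle jar stands upright in it. In the last pictures the other things looked unmoved.

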